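Lock the sculptor's turntable with its drop-in pin

ROBOT

A 6-joint arm with a two-finger parallel gripper is mounted at the origin on the work surface. World frame = base frame: x ahead of the robot, y to its left, z up, the work surface at z = 0. Lengths are in m, angles in rad, forces in N, time in s.
With the tool pointing down it reaches from about 0.35 to 0.85 m from the base axis. Payload 8.1 kg.
Tool frame: the origin (TCP) lies at the very end of the fingers, on their centre line; the grasp point (between the pads) lies 19 mm behind it (env.pinch_z is the z of the grasp point in the tool frame, in m); z points along the fingers, y is the line along which they close (so a half turn about z gives the same grasp; the last joint's range is limited). The gripper opens to 93 mm and grips with 3 to 60 N. Pads are 15 mm wide; open, the fingers measure 128 mm over their backs; the gripper's body (75 mm by 188 mm) begins 65 mm behind the grasp point.
Start: joints at [-0.085, 0.13, 1.488, -0, 1.523, -0.085], TCP at [0.6, 0, 0.219] pointing down, gripper open.
Joint ranges: [-2.96, 2.96], [-0.89, 2.26], [0.02, 2.5], [-1.34, 4.48], [0, 2.73], [-2.66, 2.66]. Speed limits (rad/s): [2.39, 2.39, 2.79, 3.14, 3.14, 3.14].

INTERFACE

Orientations are given as a 3x3 rotation matrix whose columns are the frame's x, y, z axes.
In Python, from rig import env gives the robot as it stands.
- The arm moves only by the tool arm_command, never from a script. Its argument "commands" is a list of rows, each an object with "slide": the shift along the world's x, y, z in mm, a list of three; "roll": the turn about the world's z in rad; "hand": the closure, from 0 (fully open) to 1 (shut). A call has 1 to 8 rows; each row shifts and turns the commanded pose from where the row before left it; what a row does not reach is not made up. A row lasts 1/12 s, in which the tool goes at most 41.7 mm and 7.16 degrees, less where a joint would pass 70% of its speed; a pose out of reach is approached as far as the arm can. A call is refused whole if a number of a shift passes 41.7 or a number of a turn 0.125, either way. A call with a gripper value outside its range is refused whole. The fingers move at their own pace and stop on an object; the grip force is fixed at half the most. Time passes only in rows, so rows that do not move let the fingers close. It gives the time, the measured TCP pose, the force, the opening and the grip force at its end, in the units of the state.
- env.get_state(): the state, without advancing time (a new reading comes with each control period).
- env.read_camera(name): name is "scene" or "side" or "wrist"; returns the picture (400x640x3 uint8, red, green, blue); there is no depth.
- env.camera_model(name): a dict with "intrinsics" (3x3 intrinsics, pixels), "pose" (4x4, takes a point from camera to world coordinates). Camera axes: x right, y down, z forward; pixel columns grow to the right and rows downward; lengths in m; the calibration is good to about 2 mm. The wrist camera is an equidistant fisheye: a pixel r from the principal point sees the ray r / f radians off the axis. A picture is of the moment at which its call begins: read the wrist's pose just before it. camera_model takes no time and is no camera call; for the wrist camera it gives the pose at the moment of the call.
- env.hand_in(): hands the job in; it is judged then, once.
Trained networks look in the newest picture that a camera, given by its name, has taken for a name from the list of things; names that differ only in an ending like _2 or _b are one class to them, and where a whole thing is asked for, a point or a joint stands for the part that bears it (a point fixed in the world has none). Each returns a list of dicts, best first, with "score" (0 to 1); they miss things now and then, are a little off and sometimes report something else, mostly with a low value. They report only what shows in the picture. A call takes as long as a camera call. They do not tell look-alikes from the thing itself.
- env.search_frame(name, camera): "box" ([left, top, right, bottom] in pixels, round what is visible of it).
- env.masks_of(name, camera): "region" (400x640 bool, what is visible of it) and "box" ([left, top, right, bottom] in pixels, round what is visible of it).
- env.pinpoint(name, camera): "xy" ([column, row] in pixels: a listed point, or the origin of a listed thing).
The state is a dict: "clock": time; "joints": joint angles; "joint_vel": joint speeds; "joint_torque": joint torques, N m; "tcp_pos": TCP position; "orientation": TCP orientation; "ft_force": force on the tool from outside, world axes, zero at the start; "ft_torque": the same for the moment, N m; "gripper_width": finger opening in m; "grip_force": force on a finger pad.
Only numpy, scipy, OpenCV 4.12 (cv2) and the standard library are available. Lean on these libraries where they do the work, as an engineer would, in place of code of your own. Each camera call takes 0.05 s, during which the arm holds its last target. There are 200 camera calls.

TASK

The clay model on the turntable must not swing while it is worked on, so lock the turntable: take the locking pin out of the wooden tool block and put it down through the hole near the edge of the board until its tip rests on the steel ring hidden underneath. Pressing only lightly, swing the board round clockwise (seen from above) with the pin, feeling for the lock hole in the ring, until the tip drops in; leave the pin fully home with its knob down on the board, and let go. Be gentle with the turntable throughout and leave everything else where it is.

Things in the scene. Friction and masses are not known exactly. Their poses are not given: they have to be found in the camera images.
- stand: bench turntable, fixed: a round dark cast base, a steel index ring over it, and a square pale wooden board turning on top with a stepped terracotta-coloured clay model on it. Origin on the turning axis at table height, z up, x away from the robot (within 0.3 rad). Base and ring reach 128 mm from the axis. The model is 200 mm high and keeps 75 mm from the centre of the board hole, on the axis side.
- ring_top (a point): point on the turning axis at the level of the index ring's flat top, 30 mm above the table. The ring has ONE lock hole, 15 mm across and 15 mm deep, centred 112 mm from the axis like the board hole; elsewhere the pin tip slides on it. The ring is clamped fast at an unknown angle and the board hides the hole: it lies under the board hole at some joint board value from -0.40 to +0.10.
- board_top (a point): point on the turning axis at the level of the board's top face, 58 mm above the table. The board is 260 x 260 x 18 mm, its underside 40 mm above the table (10 mm above the ring). With the pin in the lock hole the board can turn no more than about 0.04 rad.
- board (a joint): angle of the board against the stand, rad, growing counter-clockwise seen from above; 0 when its hole points along the stand's -x (towards the robot). It starts between +0.40 and +0.70, always counter-clockwise of the lock hole, and is swung clockwise (falling values). The bearing has some drag (1 to 2 N sideways at the hole); the board stays where it is left.
- board_hole (a point): centre of the round through hole near the middle of one edge of the board, at the level of the board's top face. Hole diameter 14 mm, 112 mm from the turning axis and 18 mm from the board's edge.
- pin: locking pin, loose, at the start upright in one of the tool block's three holes: 12 mm steel shank 40 mm long under a plain black cylindrical knob 26 mm across and 34 mm tall; 74 mm overall, about 75 g. Origin at the centre of its foot, z up along the pin; knob underside at z = 40 mm. In the block its foot is 14 mm and its knob top 88 mm above the table.
- pin_tip (a point): centre of the pin's foot (same as the pin's origin). The last 4 mm of the shank taper to 7 mm across. With the tip on the ring (30 mm above the table) the knob hangs 12 mm above the board; fully home the knob sits on the board and the foot is 18 mm above the table.
- pin_knob (a point): middle of the pin's knob, on its axis, 57 mm above the foot.
- toolblock: fixed wooden tool block 180 x 62 x 50 mm to the right or left of the turntable, origin under its centre, long side along its x. Three holes of 14 mm, 36 mm deep, stand in a row along its x at -55, 0 and +55 mm, and hold the locking pin, the burnisher and the punch in any order.
- burnisher: bystander in the tool block: pear-shaped pale wooden handle (27 mm at the widest) on an 11 mm steel shank, 92 mm overall, origin at its foot.
- punch: bystander in the tool block: plain dark steel rod 12 mm thick without any head, 82 mm long, origin at its foot.
- mould: bystander, fixed: half of a plaster mould, an open white box 170 x 130 x 55 mm on the other side of the turntable, origin under its centre.
- jar: bystander: closed glass jar, 68 mm diameter, 95 mm tall, origin under its centre.
- cup: bystander: white plastic cup, 80 mm diameter, 100 mm tall, origin under its centre.
There are look-alikes about, which are no part of the job. Leave any blue look-alike of the pin alone.

How it is judged:
By the outcome, as a careful person would: the job done as asked, in the order asked, and still so for the second after the job is handed in, with the robot touching nothing.
It also fails if it takes over 72 s, if anything falls off the work surface, if the arm or the gripper's body presses on something with over 40 N, if the wrist force passes 120 N, or if a joint passes its speed limit or range.

## Working session

There is one attempt and no reset: what is moved stays moved. The work goes in short steps, Python scripts to look and compute and a tool call to move; the robot and the scene stay as the last step left them, time stands still between calls to the robot, and variables do not carry over. Pictures are saved under pics/ and viewed, at most 10 in all, crops included, and the job is handed in when it is done.

Besides the shell and the picture viewer there is one more tool, called after ">>>" in YAML: its name, and indented under it one key for each argument. arm_command: Moves the arm, as the interface text tells. Its arguments: {"type":"object","properties":{"commands":{"type":"array","items":{"type":"object","properties":{"slide":{"type":"array","items":{"type":"number"}},"roll":{"type":"number"},"hand":{"type":"number"}}}}},"required":["commands"]}

```bash
mkdir -p pics; cat > h.py <<'E'
from rig import env
import numpy as np, cv2
def ray(cam,xy,m=None):
    m=m or env.camera_model(cam);K=np.array(m["intrinsics"]);T=np.array(m["pose"])
    u=(xy[0]-K[0,2])/K[0,0];v=(xy[1]-K[1,2])/K[1,1]
    if cam=="wrist":
        r=np.hypot(u,v);s=np.sin(r)/r if r>1e-9 else 1;d=np.array([u*s,v*s,np.cos(r)])
    else: d=np.array([u,v,1.])
    d=T[:3,:3]@d
    return T[:3,3],d/np.linalg.norm(d)
def at_z(cam,xy,z,m=None):
    o,d=ray(cam,xy,m);return o+d*(z-o[2])/d[2]
def proj(cam,p):
    m=env.camera_model(cam);K=np.array(m["intrinsics"]);T=np.array(m["pose"])
    q=T[:3,:3].T@(np.array(p)-T[:3,3])
    if cam=="wrist":
        r=np.hypot(q[0],q[1]);t=np.arctan2(r,q[2]);q=np.array([q[0]/r*t,q[1]/r*t,1])
    q=q/q[2];return (K@q)[:2]
E
python3 - <<'E'
from h import *
Z=dict(pin_knob=.071,pin_tip=.014,board_hole=.058,board_top=.058,ring_top=.03,toolblock=0,stand=0,jar=0,cup=0,mould=0,burnisher=.014,punch=.014)
ims=[]
for c in ("scene","side","wrist"):
    im=env.read_camera(c);cv2.imwrite(f"pics/{c}0.png",im[:,:,::-1])
    for n in ("pin_knob","board_hole","board_top","toolblock","burnisher","punch","jar","cup"):
        if c=="wrist" and n in("jar","cup"):continue
        for r in env.pinpoint(n,c)[:3]:
            print(c,n,round(r["score"],2),np.round(r["xy"],1),at_z(c,r["xy"],Z[n]).round(4)[:2])
print(env.get_state()["clock"],env.pinch_z)
E
```

```text
scene pin_knob 0.5 [309.8 133.8] [ 0.4643 -0.2165]
scene pin_knob 0.44 [264.7 103.3] [ 0.4939 -0.4105]
scene board_hole 0.93 [332.1 184.1] [ 0.5223 -0.0388]
scene toolblock 0.79 [275.3 138.8] [ 0.5151 -0.3258]
scene burnisher 0.68 [259.1 143.3] [ 0.5723 -0.3224]
scene jar 0.55 [218.9 160.1] [ 0.6959 -0.3414]
scene cup 0.6 [359.8 346.9] [0.7105 0.2975]
side pin_knob 0.67 [309.2 294.2] [ 0.514  -0.3142]
side pin_knob 0.6 [291.1 348.2] [ 0.475  -0.4252]
side pin_knob 0.58 [277.6 272.4] [ 0.4547 -0.2515]
side board_hole 0.75 [301.  208.3] [ 0.5149 -0.031 ]
side board_hole 0.58 [404.2 321.3] [ 0.681  -0.3846]
side board_top 0.76 [331.4 195.2] [0.5968 0.0145]
side toolblock 0.75 [311.7 322.7] [ 0.5156 -0.3276]
side burnisher 0.75 [340.5 312.1] [ 0.5744 -0.3191]
side punch 0.68 [288.2 318.8] [ 0.4699 -0.3236]
side jar 0.57 [400.7 319.6] [ 0.6928 -0.3397]
side cup 0.54 [356.6 153.9] [0.7168 0.3109]
wrist pin_knob 0.67 [259.9 351.8] [ 0.5207 -0.2246]
wrist pin_knob 0.66 [208.2 351.4] [ 0.4452 -0.233 ]
1.25 -0.0188
```

View pics/scene0.png

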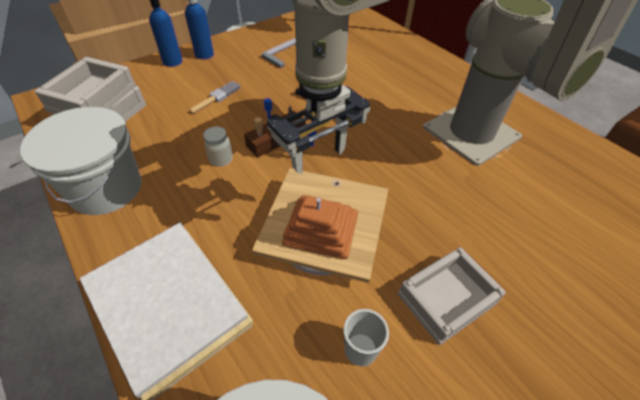

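View pics/wrist0.png

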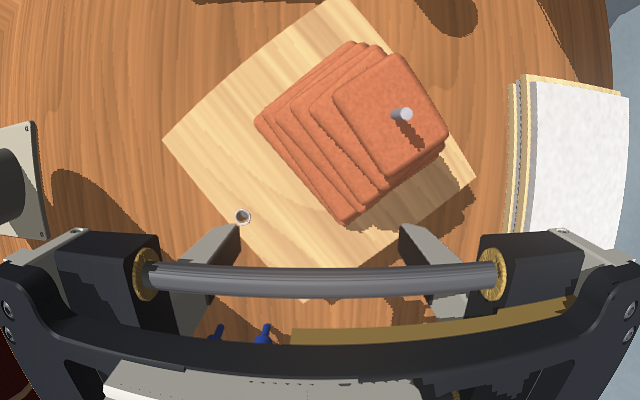

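The scene camera shows the board hole at (336,184), the model, and the block partly hidden by the gripper. The wrist camera shows the hole at (243,216) and blue knobs at (215,333) and (263,333). I'll check the side view next.

```bash
python3 - <<'E'
from h import *
im=cv2.imread("pics/side0.png")[140:400,200:460];cv2.imwrite("pics/side0c.png",cv2.resize(im,None,fx=2.3,fy=2.3,interpolation=cv2.INTER_CUBIC))
print(at_z("wrist",(243,216),.058).round(4), env.get_state()["orientation"])
print([ (c,np.array(env.camera_model(c)["pose"])[:3,3].round(2)) for c in("scene","side","wrist")])
E
```

```text
[ 0.5138 -0.0362  0.058 ] [[-7.79593746e-06  1.00000000e+00  6.21531606e-07]
 [ 1.00000000e+00  7.79593922e-06 -2.83360458e-06]
 [-2.83360943e-06  6.21509515e-07 -1.00000000e+00]]
[('scene', array([0.94, 0.45, 0.78])), ('side', array([ 0.5 , -0.81,  0.67])), ('wrist', array([0.6 , 0.07, 0.39]))]
```

View pics/side0c.png

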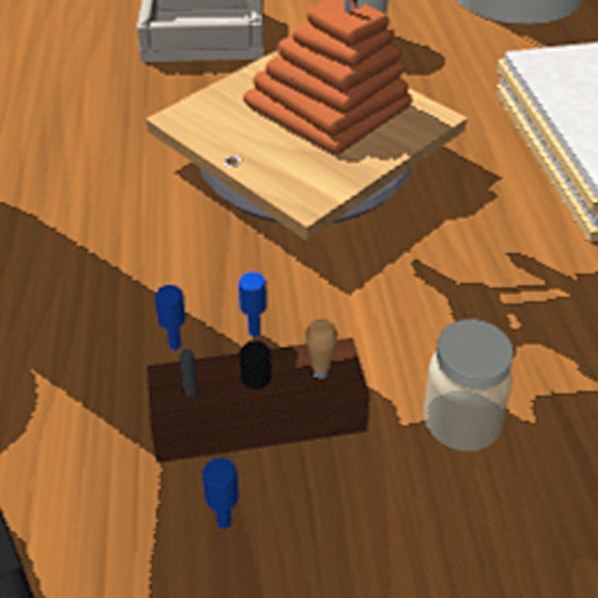

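The side view shows the black pin in the middle hole, near side-camera pixel (309,294). The punch is on its left and the burnisher on its right, and blue look-alikes stand around the block. I'll move above the block and roll 90° so the camera faces away from the model.

>>> arm_command:
  commands:
    - {"slide": [0, -20, 5], "roll": 0}
    - {"slide": [-5.7, -20, 1], "roll": 0.11}
    - {"slide": [-5.7, -20, 1], "roll": 0.11}
    - {"slide": [-5.7, -20, 1], "roll": 0.11}
    - {"slide": [-5.7, -20, 1], "roll": 0.11}
    - {"slide": [-5.7, -20, 1], "roll": 0.11}
    - {"slide": [-5.7, -20, 1], "roll": 0.11}
    - {"slide": [-5.7, -20, 1], "roll": 0.11}

```text
invalid input
```

>>> arm_command:
  commands:
    - {"slide": [-5.7, -20, 0], "roll": 0.11}
    - {"slide": [-5.7, -20, 0], "roll": 0.11}
    - {"slide": [-5.7, -20, 0], "roll": 0.11}
    - {"slide": [-5.7, -20, 0], "roll": 0.11}
    - {"slide": [-5.7, -20, 0], "roll": 0.11}
    - {"slide": [-5.7, -20, 0], "roll": 0.11}
    - {"slide": [-5.7, -20, 0], "roll": 0.11}
    - {"slide": [-5.7, -20, 0], "roll": 0.03}

```text
invalid input
```

```bash
python3 - <<'E'
from h import *
s=env.get_state();print(s["clock"],s["tcp_pos"],s["orientation"].__array__().round(3) if hasattr(s["orientation"],"shape") else s["orientation"],s["ft_force"],s["joints"])
Z=dict(pin_knob=.071,board_hole=.058,board_top=.058,toolblock=0,burnisher=.014,punch=.014,pin=.014)
for c in ("wrist","side","scene"):
    im=env.read_camera(c);cv2.imwrite(f"pics/{c}1.png",im[:,:,::-1])
    for n in Z:
        for r in env.pinpoint(n,c)[:4]:
            print(c,n,round(r["score"],2),np.round(r["xy"],1),at_z(c,r["xy"],Z[n]).round(4)[:2])
for p in ((276.5,290),(310,285),(296.5,367)): print("blue",at_z("side",p,0).round(3))
E
```

```text
1.25 [6.00002274e-01 1.51188605e-05 2.18647355e-01] [[-0.  1.  0.]
 [ 1.  0. -0.]
 [-0.  0. -1.]] [-0.31933535  0.42314209 -0.66462714] [-8.54099655e-02  1.30381279e-01  1.48819828e+00 -2.77342071e-06
  1.52301223e+00 -8.54176289e-02]
wrist pin_knob 0.62 [260.7 347.9] [ 0.5225 -0.2171]
wrist pin_knob 0.54 [212.4 350.9] [ 0.4519 -0.231 ]
wrist board_hole 0.56 [243.5 214.2] [ 0.5146 -0.0341]
wrist pin 0.74 [265.3 325.8] [ 0.5199 -0.2225]
wrist pin 0.49 [222.4 328.2] [ 0.4512 -0.2331]
side pin_knob 0.77 [311.5 270.3] [ 0.5234 -0.2536]
side pin_knob 0.67 [293.8 349.3] [ 0.4794 -0.4277]
side pin_knob 0.5 [308.1 296.1] [ 0.5116 -0.3185]
side pin_knob 0.48 [274.4 273.7] [ 0.4482 -0.2543]
side board_hole 0.56 [301.5 206.9] [ 0.5165 -0.0255]
side board_top 0.56 [332.9 190.1] [0.6035 0.0366]
side toolblock 0.71 [313.3 322. ] [ 0.5189 -0.3263]
side burnisher 0.71 [340.7 314.6] [ 0.574  -0.3251]
side punch 0.44 [286.8 316.9] [ 0.4673 -0.3188]
side pin 0.63 [312.1 319. ] [ 0.5167 -0.3292]
side pin 0.59 [277.3 289.9] [ 0.4494 -0.2481]
side pin 0.56 [310.4 283. ] [ 0.5206 -0.237 ]
side pin 0.55 [296.7 369.8] [ 0.481  -0.4319]
scene pin_knob 0.49 [311.8 131.6] [ 0.4541 -0.221 ]
scene pin_knob 0.4 [263.2 106.5] [ 0.5059 -0.3994]
scene board_hole 0.74 [337.6 184.2] [ 0.5111 -0.0304]
scene toolblock 0.6 [277.3 138.4] [ 0.5092 -0.3238]
scene burnisher 0.51 [262.1 143.4] [ 0.5654 -0.317 ]
scene pin 0.54 [310.4 145.8] [ 0.4554 -0.226 ]
scene pin 0.4 [269.8 119.9] [ 0.4892 -0.3972]
blue [ 0.447 -0.236  0.   ]
blue [ 0.52 -0.23  0.  ]
blue [ 0.481 -0.419  0.   ]
```

View pics/wrist1.png

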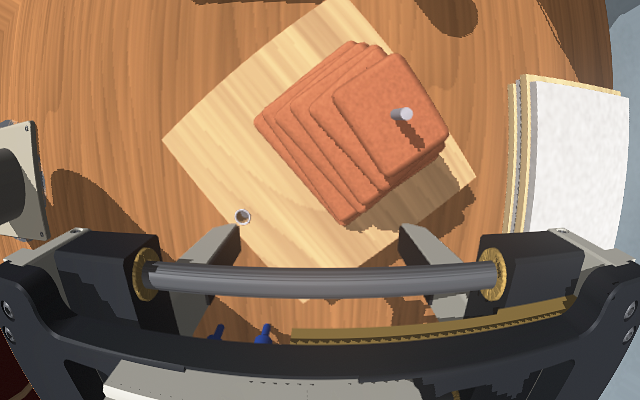

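No move happened because each row needs "hand". The wrist view is unchanged. I'll resend with the hand partly closed.

>>> arm_command:
  commands:
    - {"slide": [0, -20, 5], "roll": 0, "hand": 0}
    - {"slide": [-5.7, -20, 1], "roll": 0.11, "hand": 0}
    - {"slide": [-5.7, -20, 1], "roll": 0.11, "hand": 0}
    - {"slide": [-5.7, -20, 1], "roll": 0.11, "hand": 0.4}
    - {"slide": [-5.7, -20, 1], "roll": 0.11, "hand": 0.4}
    - {"slide": [-5.7, -20, 1], "roll": 0.11, "hand": 0.4}
    - {"slide": [-5.7, -20, 1], "roll": 0.11, "hand": 0.4}
    - {"slide": [-5.7, -20, 1], "roll": 0.11, "hand": 0.4}

```text
clock: 3.12
tcp_pos: [0.5598, -0.1609, 0.2308]
orientation: [[-0.7, 0.714, 0.0], [0.714, 0.7, -0.0], [-0.0, 0.0, -1.0]]
ft_force: [-0.1, 0.4, -0.0]
gripper_width: 0.0638
grip_force: 0.0
```

>>> arm_command:
  commands:
    - {"slide": [-5.7, -20, 0], "roll": 0.11, "hand": 0.4}
    - {"slide": [-5.7, -20, 0], "roll": 0.11, "hand": 0.4}
    - {"slide": [-5.7, -20, 0], "roll": 0.11, "hand": 0.4}
    - {"slide": [-5.7, -20, 0], "roll": 0.11, "hand": 0.4}
    - {"slide": [-5.7, -20, 0], "roll": 0.11, "hand": 0.4}
    - {"slide": [-5.7, -20, 0], "roll": 0.11, "hand": 0.4}
    - {"slide": [-5.7, -20, 0], "roll": 0.11, "hand": 0.4}
    - {"slide": [-5.7, -20, 0], "roll": 0.03, "hand": 0.4}

```text
clock: 3.78
tcp_pos: [0.5141, -0.321, 0.2307]
orientation: [[-1.0, -0.006, 0.0], [-0.006, 1.0, -0.0], [-0.0, -0.0, -1.0]]
ft_force: [-0.1, -0.9, -0.4]
gripper_width: 0.056
grip_force: 0.0
```

```bash
cat > look.py <<'E'
from h import *
import sys
s=env.get_state();print(s["clock"],np.round(s["tcp_pos"],4),np.round(s["orientation"],3).tolist(),np.round(s["ft_force"],1),np.round(s["joints"],2),s["gripper_width"])
Z=dict(pin_knob=.071,board_hole=.058,board_top=.058,toolblock=0,burnisher=.014,punch=.014,pin=.014)
for c in ("wrist","side","scene"):
    im=env.read_camera(c);cv2.imwrite(f"pics/{c}{sys.argv[1]}.png",im[:,:,::-1])
    for n in sys.argv[2:]:
        for r in env.pinpoint(n,c)[:4]:
            print(c,n,round(r["score"],2),np.round(r["xy"],1),at_z(c,r["xy"],Z[n]).round(4)[:2])
E
python3 look.py 2 pin_knob board_hole toolblock burnisher punch board_top
```

```text
3.7833 [ 0.5141 -0.321   0.2307] [[-1.0, -0.006, 0.0], [-0.006, 1.0, -0.0], [-0.0, -0.0, -1.0]] [-0.1 -0.9 -0.4] [-0.64  0.14  1.45 -0.    1.55 -2.22] 0.05596290203959512
wrist pin_knob 0.79 [399.8 183.7] [ 0.5127 -0.2326]
wrist pin_knob 0.73 [391.6 118.3] [ 0.4418 -0.2443]
wrist pin_knob 0.6 [315.  183.4] [ 0.5126 -0.3257]
wrist pin_knob 0.31 [319.1 175.3] [ 0.5038 -0.3213]
wrist board_hole 0.96 [533.  184.2] [ 0.5148 -0.0337]
wrist board_hole 0.27 [554.1 244.5] [0.606  0.0326]
wrist toolblock 0.98 [316.4 172.9] [ 0.514  -0.3219]
wrist burnisher 0.96 [321.4 219.7] [ 0.5735 -0.3148]
wrist punch 0.61 [316.3 131.4] [ 0.4603 -0.3209]
wrist board_top 0.62 [313.6 178.5] [ 0.5113 -0.3236]
wrist board_top 0.59 [555.  242.3] [0.6025 0.0362]
wrist board_top 0.23 [314.9 174.4] [ 0.5066 -0.3221]
side pin_knob 0.72 [309.1 267.5] [ 0.5192 -0.2453]
side pin_knob 0.69 [293.7 353. ] [ 0.4789 -0.4345]
side pin_knob 0.69 [342.2 315.9] [ 0.5695 -0.3702]
side pin_knob 0.62 [309.8 296.5] [ 0.5148 -0.3198]
side toolblock 0.91 [316.9 322.8] [ 0.5259 -0.329 ]
side burnisher 0.63 [343.8 313.5] [ 0.5804 -0.3232]
side punch 0.64 [282.8 317.5] [ 0.4593 -0.3194]
side board_top 0.66 [331. 189.] [0.5991 0.0421]
scene pin_knob 0.54 [267.9 104.8] [ 0.4899 -0.3985]
scene pin_knob 0.53 [275.2 122.7] [ 0.5173 -0.3138]
scene pin_knob 0.48 [291.2 143.3] [ 0.5288 -0.2138]
scene pin_knob 0.46 [310.8 131.9] [ 0.4572 -0.2215]
scene board_hole 0.83 [335.6 186.4] [ 0.5199 -0.0275]
scene board_hole 0.52 [446.5 302.1] [0.5308 0.3454]
scene toolblock 0.74 [275.3 140.5] [ 0.5192 -0.3193]
scene burnisher 0.48 [262.9 146.1] [ 0.5695 -0.3055]
scene punch 0.56 [291.5 127.7] [ 0.4548 -0.3265]
```

View pics/wrist2.png

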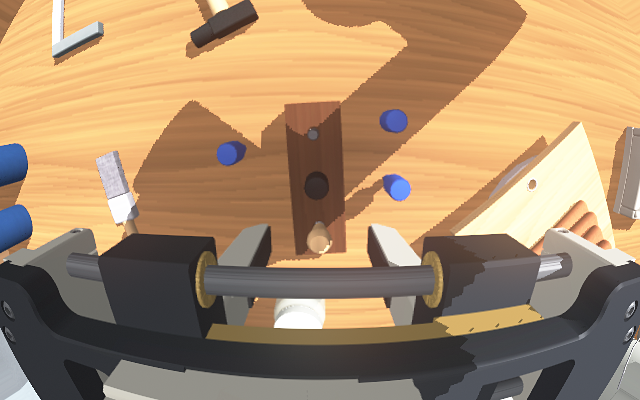

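The wrist view shows the block row: punch (312,133), black pin knob (316,185), burnisher (319,237). Blue look-alikes are at (394,121), (397,188) and (230,153), all clear of the fingers. I'll refine the knob centre from the image.

```bash
python3 - <<'E'
from h import *
im=cv2.imread("pics/wrist2.png")
a=cv2.resize(im[160:210,290:345],None,fx=8,fy=8,interpolation=cv2.INTER_NEAREST);cv2.imwrite("pics/k.png",a)
for r in env.masks_of("pin_knob","wrist"):
    m=r["region"];b=r["box"]
    if 290<b[0]<340:
        print(r["score"],b,np.argwhere(m).mean(0))
# predicted silhouette box for knob at p
def box(x,y):
    t=np.linspace(0,6.28,60);P=[proj("wrist",(x+.013*np.cos(a),y+.013*np.sin(a),z)) for a in t for z in(.054,.088)]
    P=np.array(P);return P.min(0).round(1),P.max(0).round(1)
for p in ((.513,-.322),(.517,-.322),(.517,-.318)): print(p,box(*p))
g=cv2.cvtColor(im,cv2.COLOR_BGR2GRAY)[165:205,300:335];m=(g<25);ys,xs=np.nonzero(m);print(np.percentile(xs,[1,99])+300,np.percentile(ys,[1,99])+165,g.min())
for z in(.118,.16): print(proj("wrist",(.5145,-.322,z)))
E
```

```text
0.66 [302.7, 172.4, 325.5, 198.6] [185.12773723 316.46167883]
(0.513, -0.322) (array([303. , 168.3]), array([328.5, 198.3]))
(0.517, -0.322) (array([303. , 171.9]), array([328.4, 202. ]))
(0.517, -0.318) (array([306.9, 171.9]), array([332.4, 202. ]))Traceback (most recent call last):
  File "<stdin>", line 13, in <module>
    return _quantile_unchecked(
        a, q, axis, out, overwrite_input, method, keepdims, weights)
    return _ureduce(a,
                    func=_quantile_ureduce_func,
    ...<5 lines>...
                    overwrite_input=overwrite_input,
                    method=method)
    r = func(a, **kwargs)
    result = _quantile(arr,
                       quantiles=q,
    ...<2 lines>...
                       out=out,
                       weights=wgt)
    previous = arr[previous_indexes]
               ~~~^^^^^^^^^^^^^^^^^^
IndexError: index 0 is out of bounds for axis 0 with size 0
```

View pics/k.png

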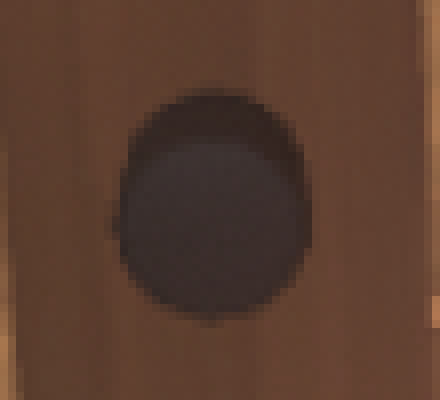

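The crop shows the knob silhouette spanning columns 305–329 and rows 171–200, which puts the knob at about (0.515, -0.321). I'll descend and grip.

>>> arm_command:
  commands:
    - {"slide": [1, 0, -26], "roll": 0, "hand": 0.4}
    - {"slide": [0, 0, -26], "roll": 0, "hand": 0.4}
    - {"slide": [0, 0, -26], "roll": 0, "hand": 0.4}
    - {"slide": [0, 0, -26], "roll": 0, "hand": 0.4}
    - {"slide": [0, 0, -26], "roll": 0, "hand": 0.4}
    - {"slide": [0, 0, -22], "roll": 0, "hand": 0.4}
    - {"slide": [0, 0, -15], "roll": 0, "hand": 0.4}
    - {"slide": [0, 0, -5], "roll": 0, "hand": 0.4}

```text
clock: 5.55
tcp_pos: [0.5136, -0.3186, 0.0551]
orientation: [[-1.0, 0.001, -0.004], [0.001, 1.0, 0.003], [0.004, 0.003, -1.0]]
ft_force: [-0.3, -0.3, -0.5]
gripper_width: 0.0557
grip_force: 0.0
```

>>> arm_command:
  commands:
    - {"slide": [0, 0, 0], "roll": 0, "hand": 0.4}
    - {"slide": [0, 0, 0], "roll": 0, "hand": 0.6}
    - {"slide": [0, 0, 0], "roll": 0, "hand": 0.65}
    - {"slide": [0, 0, 0], "roll": 0, "hand": 0.7}
    - {"slide": [0, 0, 0], "roll": 0, "hand": 0.8}
    - {"slide": [0, 0, 0], "roll": 0, "hand": 1}
    - {"slide": [0, 0, 0], "roll": 0, "hand": 1}
    - {"slide": [0, 0, 0], "roll": 0, "hand": 1}

```text
clock: 6.22
tcp_pos: [0.5163, -0.3217, 0.0601]
orientation: [[-1.0, 0.001, 0.002], [0.001, 1.0, -0.003], [-0.002, -0.003, -1.0]]
ft_force: [0.7, -4.2, 0.9]
gripper_width: 0.0253
grip_force: 29.8
```

>>> arm_command:
  commands:
    - {"slide": [0, 0, 0], "roll": 0, "hand": 1}
    - {"slide": [0, 0, 5], "roll": 0, "hand": 1}
    - {"slide": [0, 0, 10], "roll": 0, "hand": 1}
    - {"slide": [0, 0, 10], "roll": 0, "hand": 1}
    - {"slide": [0, 0, 15], "roll": 0, "hand": 1}
    - {"slide": [0, 0, 20], "roll": 0, "hand": 1}
    - {"slide": [0, 0, 20], "roll": 0, "hand": 1}
    - {"slide": [0, 0, 10], "roll": 0, "hand": 1}

```text
clock: 6.88
tcp_pos: [0.5164, -0.3205, 0.1515]
orientation: [[-1.0, 0.001, 0.003], [0.001, 1.0, -0.002], [-0.003, -0.002, -1.0]]
ft_force: [0.3, -0.6, -0.3]
gripper_width: 0.0255
grip_force: 29.7
```

>>> arm_command:
  commands:
    - {"slide": [0, 0, 0], "roll": 0, "hand": 1}
    - {"slide": [0, 0, 0], "roll": 0, "hand": 1}
    - {"slide": [0, 0, 0], "roll": 0, "hand": 1}

```text
clock: 7.13
tcp_pos: [0.5149, -0.3195, 0.1471]
orientation: [[-1.0, 0.001, -0.002], [0.001, 1.0, 0.001], [0.002, 0.001, -1.0]]
ft_force: [0.2, -0.3, -1.4]
gripper_width: 0.0255
grip_force: 29.7
```

```bash
python3 look.py 3 board_hole board_top; python3 - <<'E'
from h import *
im=cv2.imread("pics/side3.png")[150:380,200:460];cv2.imwrite("pics/side3c.png",cv2.resize(im,None,fx=2.3,fy=2.3,interpolation=cv2.INTER_CUBIC))
E
```

```text
7.1333 [ 0.5149 -0.3195  0.1471] [[-1.0, 0.001, -0.002], [0.001, 1.0, 0.001], [0.002, 0.001, -1.0]] [ 0.2 -0.3 -1.4] [-0.64  0.19  1.55 -0.    1.4  -2.21] 0.025474958585981037
wrist board_hole 0.94 [574.8 196.9] [ 0.5114 -0.0316]
side board_top 0.95 [332.4 188.2] [0.6033 0.0453]
scene board_hole 0.86 [335.1 186.7] [ 0.5215 -0.0275]
scene board_hole 0.61 [294.  127.7] [ 0.4771 -0.2773]
```

View pics/side3c.png

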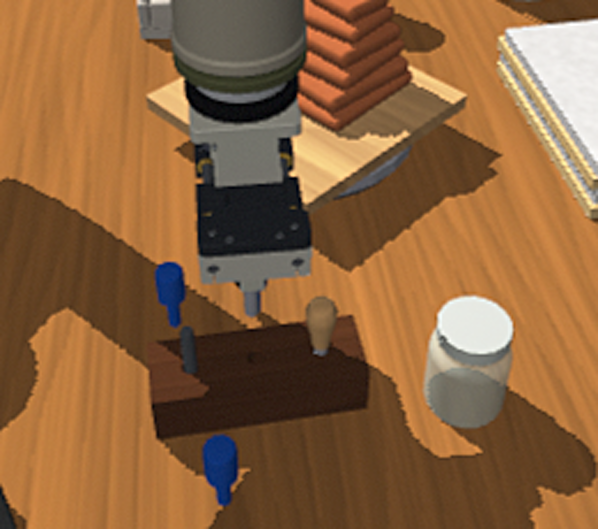

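The side view shows the pin held upright above the block, with its empty hole at (252,357). The punch and burnisher are still in place, and the blue ones are untouched. I'll carry the pin to above the board hole.

>>> arm_command:
  commands:
    - {"slide": [0, 10, 0], "roll": 0.03, "hand": 1}
    - {"slide": [0, 20, 0], "roll": 0.03, "hand": 1}
    - {"slide": [0, 22, 0], "roll": 0.03, "hand": 1}
    - {"slide": [0, 22, 0], "roll": 0.03, "hand": 1}
    - {"slide": [0, 22, 0], "roll": 0.03, "hand": 1}
    - {"slide": [0, 22, 0], "roll": 0.03, "hand": 1}
    - {"slide": [0, 22, 0], "roll": 0.03, "hand": 1}
    - {"slide": [0, 22, 0], "roll": 0.03, "hand": 1}

```text
clock: 8.25
tcp_pos: [0.5153, -0.1563, 0.1487]
orientation: [[-0.971, -0.24, 0.0], [-0.24, 0.971, 0.0], [-0.0, 0.0, -1.0]]
ft_force: [0.8, -0.1, -1.3]
gripper_width: 0.0253
grip_force: 29.7
```

>>> arm_command:
  commands:
    - {"slide": [0, 22, 0], "roll": 0.03, "hand": 1}
    - {"slide": [0, 22, 0], "roll": 0.03, "hand": 1}
    - {"slide": [0, 22, 0], "roll": 0.04, "hand": 1}
    - {"slide": [0, 22, 0], "roll": 0.04, "hand": 1}
    - {"slide": [0, 20, 0], "roll": 0.04, "hand": 1}
    - {"slide": [0, 11, 0], "roll": 0.04, "hand": 1}
    - {"slide": [0, 6, 0], "roll": 0.04, "hand": 1}
    - {"slide": [0, 0, 0], "roll": 0, "hand": 1}

```text
clock: 8.92
tcp_pos: [0.5154, -0.0315, 0.1487]
orientation: [[-0.875, -0.483, 0.0], [-0.483, 0.875, 0.0], [-0.0, 0.0, -1.0]]
ft_force: [0.2, -0.3, -0.8]
gripper_width: 0.0249
grip_force: 29.7
```

>>> arm_command:
  commands:
    - {"slide": [0, 0, 0], "roll": 0, "hand": 1}
    - {"slide": [0, 0, 0], "roll": 0, "hand": 1}
    - {"slide": [0, 0, 0], "roll": 0, "hand": 1}
    - {"slide": [0, 0, 0], "roll": 0, "hand": 1}

```text
clock: 9.25
tcp_pos: [0.5155, -0.0336, 0.1486]
orientation: [[-0.879, -0.478, 0.0], [-0.478, 0.879, -0.0], [0.0, -0.0, -1.0]]
ft_force: [-0.9, 0.0, -0.6]
gripper_width: 0.0257
grip_force: 29.7
```

```bash
python3 look.py 4 board_hole board_top; python3 - <<'E'
from h import *
s=env.get_state();t=np.array(s["tcp_pos"]);R=np.array(s["orientation"]);foot=t+R[:,2]*-.046*-1
print("foot",foot, proj("wrist",foot),proj("wrist",(.514,-.033,.058)))
for c in("side","scene"): print(c,proj(c,foot),proj(c,(.514,-.033,.058)))
E
```

```text
9.25 [ 0.5155 -0.0336  0.1486] [[-0.879, -0.478, 0.0], [-0.478, 0.879, -0.0], [0.0, -0.0, -1.0]] [-0.9  0.  -0.6] [-0.16 -0.05  1.8  -0.    1.39 -2.23] 0.025706173468654708
wrist board_hole 0.76 [317.3 193.3] [ 0.5108 -0.0361]
wrist board_top 0.6 [338.1 303.9] [0.5987 0.035 ]
side board_hole 0.77 [303.3 205.5] [ 0.5214 -0.0203]
side board_hole 0.62 [331.8 207.1] [ 0.5917 -0.0355]
side board_top 0.81 [331.3 192.9] [0.5978 0.0246]
side board_top 0.4 [402.3 322.1] [ 0.6772 -0.3859]
scene board_hole 0.96 [334.4 181.5] [ 0.512  -0.0424]
foot [ 0.51547234 -0.03299924  0.10261116] [317.21466069 214.83108129] [318.22990013 197.92650822]
side [300.42329634 194.31376244] [300.6860838  208.81336378]
scene [336.53949001 172.12489454] [336.07879178 184.07447393]
```

View pics/wrist4.png

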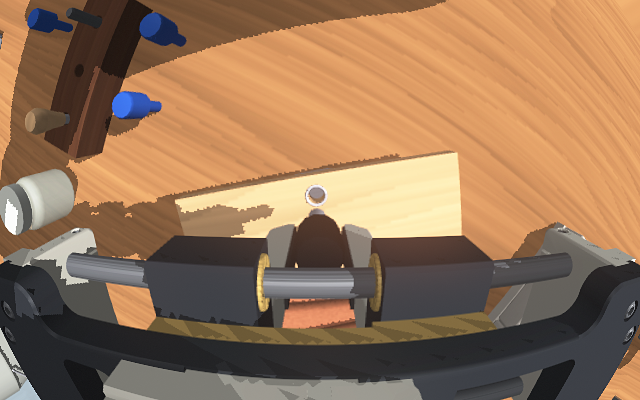

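The wrist view shows the board hole at about (316,195) and the held pin's tip just below it at (317,211). I'll measure both closely.

```bash
python3 - <<'E'
from h import *
im=cv2.imread("pics/wrist4.png")
c=im[178:228,285:350];cv2.imwrite("pics/h4.png",cv2.resize(c,None,fx=10,fy=10,interpolation=cv2.INTER_CUBIC))
def box(x,y,r,zs):
    P=np.array([proj("wrist",(x+r*np.cos(a),y+r*np.sin(a),z)) for a in np.linspace(0,6.28,80) for z in zs]);return (P.min(0).round(1).tolist(),P.max(0).round(1).tolist())
print("hole",box(.514,-.033,.007,[.058]),box(.510,-.036,.007,[.058]));f=env.get_state()["tcp_pos"]
print("shank",box(f[0],f[1],.006,[.1066]),"foot",box(f[0],f[1],.0035,[.1026]))
E
```

```text
hole ([310.1, 189.9], [326.4, 205.8]) ([309.2, 184.3], [325.6, 200.2])
shank ([308.7, 208.3], [325.7, 224.5]) foot ([312.3, 210.2], [322.1, 219.5])
```

View pics/h4.png

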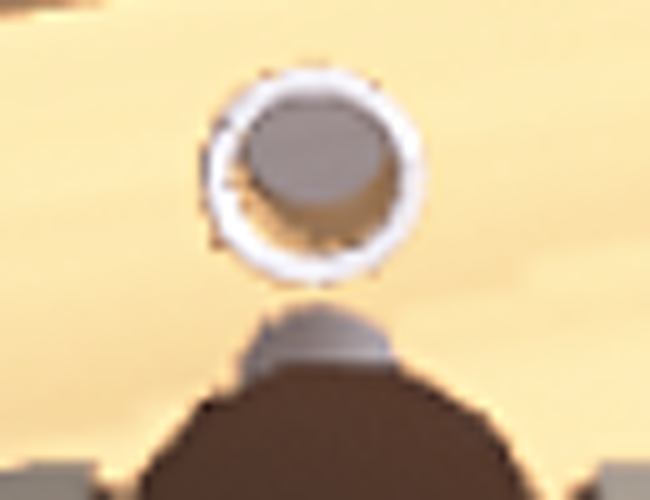

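The crop puts the hole's bore centre at (316.9,195.5) and the pin shank at (316.8,~216). The hole is therefore at about (0.5127, -0.0350), so I shift by (-2.9, -1.1) mm. The 7 mm tapered tip leaves a ±3.5 mm margin.

>>> arm_command:
  commands:
    - {"slide": [-2.9, -1.1, -10], "roll": 0, "hand": 1}
    - {"slide": [0, 0, -15], "roll": 0, "hand": 1}
    - {"slide": [0, 0, -12], "roll": 0, "hand": 1}
    - {"slide": [0, 0, 0], "roll": 0, "hand": 1}
    - {"slide": [0, 0, 0], "roll": 0, "hand": 1}
    - {"slide": [0, 0, 0], "roll": 0, "hand": 1}

```text
clock: 10.2
tcp_pos: [0.5127, -0.0341, 0.1118]
orientation: [[-0.878, -0.479, -0.0], [-0.479, 0.878, 0.0], [0.0, 0.0, -1.0]]
ft_force: [-0.5, 0.5, -0.9]
gripper_width: 0.0254
grip_force: 29.7
```

```bash
python3 - <<'E'
from h import *
for i in range(4):
    im=env.read_camera("wrist");s=env.get_state();print(np.round(s["tcp_pos"],4),np.round(s["ft_force"],1))
cv2.imwrite("pics/w5.png",im[:,:,::-1])
print(proj("wrist",(.5127,-.035,.058)),proj("wrist",np.array(s["tcp_pos"])-[0,0,.046]))
for c in("wrist","side","scene"):
    if c!="wrist": env.read_camera(c)
    for r in env.pinpoint("board_hole",c)[:1]+env.pinpoint("pin_tip",c)[:2]: print(c,r["score"],np.round(r["xy"],1))
E
```

```text
[ 0.513  -0.0342  0.1123] [-0.3  0.4 -1.3]
[ 0.5132 -0.0342  0.1125] [-1.1 -0.9 -0.8]
[ 0.5132 -0.0342  0.1125] [-0.2  0.  -0.9]
[ 0.5132 -0.0342  0.1125] [-0.5 -0.  -0.6]
[316.62528973 210.33701967] [317.25607997 214.79832077]
wrist 0.87 [51.6 23. ]
wrist 0.76 [167.8  37.2]
side 0.78 [301.  207.4]
side 0.84 [296.1 365.9]
side 0.59 [301.4 206.5]
scene 0.71 [331.8 185.4]
scene 0.68 [290.9 153.1]
scene 0.64 [270.4 122.4]
```

>>> arm_command:
  commands:
    - {"slide": [-0.6, -0.5, -4], "roll": 0, "hand": 1}
    - {"slide": [0, 0, -4], "roll": 0, "hand": 1}
    - {"slide": [0, 0, -4], "roll": 0, "hand": 1}
    - {"slide": [0, 0, -3], "roll": 0, "hand": 1}
    - {"slide": [0, 0, 0], "roll": 0, "hand": 1}
    - {"slide": [0, 0, 0], "roll": 0, "hand": 1}

```text
clock: 11.3
tcp_pos: [0.5117, -0.0346, 0.0962]
orientation: [[-0.878, -0.479, -0.001], [-0.479, 0.878, 0.0], [0.001, 0.001, -1.0]]
ft_force: [-0.4, 0.0, -1.1]
gripper_width: 0.0253
grip_force: 29.7
```

>>> arm_command:
  commands:
    - {"slide": [0, 0, -4], "roll": 0, "hand": 1}
    - {"slide": [0, 0, -4], "roll": 0, "hand": 1}
    - {"slide": [0, 0, -4], "roll": 0, "hand": 1}
    - {"slide": [0, 0, -3], "roll": 0, "hand": 1}
    - {"slide": [0, 0, 0], "roll": 0, "hand": 1}
    - {"slide": [0, 0, 0], "roll": 0, "hand": 1}
    - {"slide": [0, 0, 0], "roll": 0, "hand": 1}

```text
clock: 11.88
tcp_pos: [0.5119, -0.0345, 0.0816]
orientation: [[-0.878, -0.479, -0.0], [-0.479, 0.878, 0.0], [0.0, 0.0, -1.0]]
ft_force: [-0.0, -0.4, -0.5]
gripper_width: 0.0255
grip_force: 29.7
```

>>> arm_command:
  commands:
    - {"slide": [0, 0, -2], "roll": 0, "hand": 1}
    - {"slide": [0, 0, -1.5], "roll": 0, "hand": 1}
    - {"slide": [0, 0, -1], "roll": 0, "hand": 1}
    - {"slide": [0, 0, 0], "roll": 0, "hand": 1}
    - {"slide": [0, 0, 0], "roll": 0, "hand": 1}
    - {"slide": [0, 0, 0], "roll": 0, "hand": 1}

```text
clock: 12.38
tcp_pos: [0.512, -0.0345, 0.0771]
orientation: [[-0.878, -0.479, -0.0], [-0.479, 0.878, 0.0], [0.0, 0.0, -1.0]]
ft_force: [-0.1, 0.2, -0.2]
gripper_width: 0.0256
grip_force: 29.7
```

>>> arm_command:
  commands:
    - {"slide": [0, 0, -0.5], "roll": 0, "hand": 1}
    - {"slide": [0, 0, -0.5], "roll": 0, "hand": 1}
    - {"slide": [0, 0, 0], "roll": 0, "hand": 1}
    - {"slide": [0, 0, 0], "roll": 0, "hand": 1}

```text
clock: 12.72
tcp_pos: [0.512, -0.0346, 0.0761]
orientation: [[-0.878, -0.479, -0.0], [-0.479, 0.878, 0.0], [0.0, 0.0, -1.0]]
ft_force: [0.7, 0.7, -0.1]
gripper_width: 0.0256
grip_force: 29.7
```

>>> arm_command:
  commands:
    - {"slide": [0, 0, -0.5], "roll": 0, "hand": 1}
    - {"slide": [0, 0, 0], "roll": 0, "hand": 1}
    - {"slide": [0, 0, 0], "roll": 0, "hand": 1}

```text
clock: 12.97
tcp_pos: [0.5122, -0.0345, 0.076]
orientation: [[-0.878, -0.479, 0.0], [-0.479, 0.878, -0.0], [-0.0, -0.0, -1.0]]
ft_force: [-0.6, 0.9, 2.6]
gripper_width: 0.0252
grip_force: 29.8
```

>>> arm_command:
  commands:
    - {"slide": [0, 0, -0.5], "roll": 0, "hand": 1}
    - {"slide": [0, 0, 0], "roll": 0, "hand": 1}
    - {"slide": [0, 0, 0], "roll": 0, "hand": 1}

```text
clock: 13.22
tcp_pos: [0.5125, -0.0345, 0.0759]
orientation: [[-0.878, -0.479, 0.001], [-0.479, 0.878, 0.0], [-0.001, -0.0, -1.0]]
ft_force: [-2.6, 0.6, 6.0]
gripper_width: 0.0258
grip_force: 29.8
```

Contact is confirmed: the tip is on the ring at TCP z ≈ 0.076 (foot 30 mm). Now I'll get the turning axis from the board corners in the saved pictures.

```bash
python3 - <<'E'
from h import *
s=env.get_state();M=env.camera_model("wrist");T=np.array(M["pose"])
def tool(p,R): A=np.eye(4);A[:3,:3]=R;A[:3,3]=p;return A
X=np.linalg.inv(tool(s["tcp_pos"],np.array(s["orientation"])))@T
def mod(p,R): return dict(intrinsics=M["intrinsics"],pose=tool(p,np.array(R))@X)
m0=mod([.6,0,.2187],[[0,1,0],[1,0,0],[0,0,-1.]])
m4=mod([.5155,-.0336,.1486],[[-.879,-.478,0],[-.478,.879,0],[0,0,-1.]])
A=at_z("wrist",(163,138),.058,m0);B=at_z("wrist",(475,178),.058,m0);h0=at_z("wrist",(243,216),.058,m0)
print("corners",A.round(4),B.round(4),"mid",((A+B)/2).round(4),"diag",np.linalg.norm(A-B),"hole",h0.round(4))
C=at_z("wrist",(177,198),.058,m4);D=at_z("wrist",(457,153),.058,m4);e=D-C
n=np.array([-e[1],e[0]]);n/=np.linalg.norm(n);print("edge",C.round(4),D.round(4),np.linalg.norm(e),"normal",n,np.arctan2(n[1],n[0]))
H=np.array([.5122,-.0347])
for q in(n,-n):print("axis",H+.112*q)
print(np.round(s["tcp_pos"],4))
E
```

```text
corners [0.4226 0.0543 0.058 ] [0.7847 0.0078 0.058 ] mid [0.6037 0.0311 0.058 ] diag 0.3650754915349328 hole [ 0.5157 -0.0374  0.058 ]
edge [ 0.5764 -0.1478  0.058 ] [0.4186 0.0553 0.058 ] 0.2571380019729625 normal [-0.78983064 -0.61332501] -2.4813291385657266
axis [ 0.42373897 -0.1033924 ]
axis [0.60066103 0.0339924 ]
[ 0.5125 -0.0345  0.0759]
```

```bash
cat > arc.py <<'E'
import numpy as np
a=112*1.0;p=.659;P=lambda f:-a*np.array([np.cos(f),np.sin(f)])
for k in range(17):
    n,d=(8,.0175) if k<2 else (6,.0098)
    q=p-n*d;s=(P(q)-P(p))/n;print(k,round(p,3),"->",round(q,3),"step",s.round(2));p=q
E
python3 arc.py
```

```text
0 0.659 -> 0.519 step [-1.09  1.63]
1 0.519 -> 0.379 step [-0.85  1.76]
2 0.379 -> 0.32 step [-0.38  1.03]
3 0.32 -> 0.261 step [-0.31  1.05]
4 0.261 -> 0.203 step [-0.25  1.07]
5 0.203 -> 0.144 step [-0.19  1.08]
6 0.144 -> 0.085 step [-0.13  1.09]
7 0.085 -> 0.026 step [-0.06  1.1 ]
8 0.026 -> -0.033 step [0.  1.1]
9 -0.033 -> -0.091 step [0.07 1.1 ]
10 -0.091 -> -0.15 step [0.13 1.09]
11 -0.15 -> -0.209 step [0.2  1.08]
12 -0.209 -> -0.268 step [0.26 1.07]
13 -0.268 -> -0.327 step [0.32 1.05]
14 -0.327 -> -0.385 step [0.38 1.03]
15 -0.385 -> -0.444 step [0.44 1.  ]
16 -0.444 -> -0.503 step [0.5  0.98]
```

>>> arm_command:
  commands:
    - {"slide": [-0.6, 0.8, 0.3], "roll": -0.01, "hand": 1}
    - {"slide": [-1.2, 1.6, 0], "roll": -0.017, "hand": 1}
    - {"slide": [-1.1, 1.6, 0], "roll": -0.017, "hand": 1}
    - {"slide": [-1.1, 1.6, 0], "roll": -0.017, "hand": 1}
    - {"slide": [-1.1, 1.6, 0], "roll": -0.017, "hand": 1}
    - {"slide": [-1.0, 1.7, 0], "roll": -0.017, "hand": 1}
    - {"slide": [-1.0, 1.7, 0], "roll": -0.017, "hand": 1}
    - {"slide": [0, 0, 0], "roll": 0, "hand": 1}

```text
clock: 13.88
tcp_pos: [0.5051, -0.0237, 0.0758]
orientation: [[-0.927, -0.376, 0.001], [-0.376, 0.927, -0.0], [-0.001, -0.0, -1.0]]
ft_force: [2.4, -2.9, 5.6]
gripper_width: 0.026
grip_force: 29.9
```

>>> arm_command:
  commands:
    - {"slide": [-1.0, 1.7, 0.3], "roll": -0.017, "hand": 1}
    - {"slide": [-1.0, 1.7, 0], "roll": -0.017, "hand": 1}
    - {"slide": [-1.0, 1.7, 0], "roll": -0.017, "hand": 1}
    - {"slide": [-0.9, 1.8, 0], "roll": -0.017, "hand": 1}
    - {"slide": [-0.9, 1.8, 0], "roll": -0.017, "hand": 1}
    - {"slide": [-0.9, 1.8, 0], "roll": -0.017, "hand": 1}
    - {"slide": [-0.8, 1.8, 0], "roll": -0.017, "hand": 1}
    - {"slide": [0, 0, 0], "roll": 0, "hand": 1}

```text
clock: 14.55
tcp_pos: [0.4983, -0.0113, 0.0758]
orientation: [[-0.965, -0.263, -0.0], [-0.263, 0.965, 0.0], [-0.0, 0.0, -1.0]]
ft_force: [1.9, -3.2, 6.2]
gripper_width: 0.0256
grip_force: 29.9
```

>>> arm_command:
  commands:
    - {"slide": [-0.4, 1.0, 0.4], "roll": -0.01, "hand": 1}
    - {"slide": [-0.4, 1.0, 0], "roll": -0.01, "hand": 1}
    - {"slide": [-0.4, 1.0, 0], "roll": -0.01, "hand": 1}
    - {"slide": [-0.4, 1.0, 0], "roll": -0.01, "hand": 1}
    - {"slide": [-0.4, 1.0, 0], "roll": -0.01, "hand": 1}
    - {"slide": [-0.4, 1.0, 0], "roll": -0.01, "hand": 1}
    - {"slide": [0, 0, 0], "roll": 0, "hand": 1}

```text
clock: 15.13
tcp_pos: [0.4957, -0.0054, 0.0759]
orientation: [[-0.979, -0.206, -0.001], [-0.206, 0.979, 0.0], [0.0, 0.0, -1.0]]
ft_force: [1.5, -2.1, 2.1]
gripper_width: 0.0255
grip_force: 29.8
```

>>> arm_command:
  commands:
    - {"slide": [-0.3, 1.0, 0], "roll": -0.01, "hand": 1}
    - {"slide": [-0.4, 1.1, 0], "roll": -0.01, "hand": 1}
    - {"slide": [-0.3, 1.0, 0], "roll": -0.01, "hand": 1}
    - {"slide": [-0.3, 1.1, 0], "roll": -0.01, "hand": 1}
    - {"slide": [-0.3, 1.0, 0], "roll": -0.01, "hand": 1}
    - {"slide": [-0.3, 1.1, 0], "roll": -0.01, "hand": 1}
    - {"slide": [0, 0, 0], "roll": 0, "hand": 1}

```text
clock: 15.72
tcp_pos: [0.4938, 0.001, 0.076]
orientation: [[-0.989, -0.147, -0.001], [-0.147, 0.989, 0.0], [0.001, 0.0, -1.0]]
ft_force: [0.2, -1.8, 1.8]
gripper_width: 0.0253
grip_force: 29.8
```

>>> arm_command:
  commands:
    - {"slide": [-0.3, 1.0, -0.1], "roll": -0.01, "hand": 1}
    - {"slide": [-0.3, 1.1, 0], "roll": -0.01, "hand": 1}
    - {"slide": [-0.3, 1.1, 0], "roll": -0.01, "hand": 1}
    - {"slide": [-0.3, 1.0, 0], "roll": -0.01, "hand": 1}
    - {"slide": [-0.2, 1.1, 0], "roll": -0.01, "hand": 1}
    - {"slide": [-0.2, 1.1, 0], "roll": -0.01, "hand": 1}
    - {"slide": [0, 0, 0], "roll": 0, "hand": 1}

```text
clock: 16.3
tcp_pos: [0.4923, 0.0074, 0.0759]
orientation: [[-0.996, -0.087, -0.0], [-0.087, 0.996, 0.0], [0.0, 0.0, -1.0]]
ft_force: [-0.2, -0.6, 1.1]
gripper_width: 0.0253
grip_force: 29.8
```

>>> arm_command:
  commands:
    - {"slide": [0, 0, -0.4], "roll": 0, "hand": 1}
    - {"slide": [0, 0, 0], "roll": 0, "hand": 1}
    - {"slide": [0, 0, 0], "roll": 0, "hand": 1}

```text
clock: 16.55
tcp_pos: [0.4926, 0.0073, 0.0758]
orientation: [[-0.996, -0.088, 0.0], [-0.088, 0.996, 0.0], [-0.0, 0.0, -1.0]]
ft_force: [-0.1, 0.5, 4.1]
gripper_width: 0.0253
grip_force: 29.8
```

>>> arm_command:
  commands:
    - {"slide": [-0.2, 1.1, 0], "roll": -0.01, "hand": 1}
    - {"slide": [-0.3, 1.1, 0], "roll": -0.01, "hand": 1}
    - {"slide": [-0.2, 1.1, 0], "roll": -0.01, "hand": 1}
    - {"slide": [-0.2, 1.1, 0], "roll": -0.01, "hand": 1}
    - {"slide": [-0.2, 1.1, 0], "roll": -0.01, "hand": 1}
    - {"slide": [-0.2, 1.1, 0], "roll": -0.01, "hand": 1}
    - {"slide": [0, 0, 0], "roll": 0, "hand": 1}

```text
clock: 17.13
tcp_pos: [0.4908, 0.0141, 0.0752]
orientation: [[-1.0, -0.027, -0.001], [-0.027, 1.0, 0.001], [0.001, 0.001, -1.0]]
ft_force: [1.2, -0.4, -0.6]
gripper_width: 0.0258
grip_force: 29.7
```

Force fell to zero and z dropped to 75.2 mm, so the tip may have found the lock hole. I'll probe downwards gently.

>>> arm_command:
  commands:
    - {"slide": [0, 0, -0.5], "roll": 0, "hand": 1}
    - {"slide": [0, 0, -0.5], "roll": 0, "hand": 1}
    - {"slide": [0, 0, 0], "roll": 0, "hand": 1}
    - {"slide": [0, 0, 0], "roll": 0, "hand": 1}

```text
clock: 17.47
tcp_pos: [0.4909, 0.0137, 0.0744]
orientation: [[-1.0, -0.028, -0.001], [-0.028, 1.0, 0.0], [0.001, 0.0, -1.0]]
ft_force: [0.4, 0.1, -0.8]
gripper_width: 0.0257
grip_force: 29.7
```

>>> arm_command:
  commands:
    - {"slide": [0, 0, -1], "roll": 0, "hand": 1}
    - {"slide": [0, 0, -1], "roll": 0, "hand": 1}
    - {"slide": [0, 0, 0], "roll": 0, "hand": 1}
    - {"slide": [0, 0, 0], "roll": 0, "hand": 1}

```text
clock: 17.8
tcp_pos: [0.4911, 0.0136, 0.0725]
orientation: [[-1.0, -0.028, -0.0], [-0.028, 1.0, 0.0], [0.0, 0.0, -1.0]]
ft_force: [0.3, 0.4, -1.0]
gripper_width: 0.0254
grip_force: 29.7
```

>>> arm_command:
  commands:
    - {"slide": [0, 0, -1], "roll": 0, "hand": 1}
    - {"slide": [0, 0, -1], "roll": 0, "hand": 1}
    - {"slide": [0, 0, -1], "roll": 0, "hand": 1}
    - {"slide": [0, 0, 0], "roll": 0, "hand": 1}
    - {"slide": [0, 0, 0], "roll": 0, "hand": 1}

```text
clock: 18.22
tcp_pos: [0.4911, 0.0136, 0.0695]
orientation: [[-1.0, -0.028, -0.0], [-0.028, 1.0, 0.0], [0.0, 0.0, -1.0]]
ft_force: [-0.1, -0.8, -0.6]
gripper_width: 0.0256
grip_force: 29.7
```

>>> arm_command:
  commands:
    - {"slide": [0, 0, -1], "roll": 0, "hand": 1}
    - {"slide": [0, 0, -1], "roll": 0, "hand": 1}
    - {"slide": [0, 0, -1], "roll": 0, "hand": 1}
    - {"slide": [0, 0, -1], "roll": 0, "hand": 1}
    - {"slide": [0, 0, 0], "roll": 0, "hand": 1}
    - {"slide": [0, 0, 0], "roll": 0, "hand": 1}

```text
clock: 18.72
tcp_pos: [0.4911, 0.0136, 0.0655]
orientation: [[-1.0, -0.028, -0.0], [-0.028, 1.0, 0.0], [0.0, 0.0, -1.0]]
ft_force: [-0.7, 0.6, -0.8]
gripper_width: 0.0253
grip_force: 29.7
```

>>> arm_command:
  commands:
    - {"slide": [0, 0, -0.5], "roll": 0, "hand": 1}
    - {"slide": [0, 0, -0.5], "roll": 0, "hand": 1}
    - {"slide": [0, 0, 0], "roll": 0, "hand": 1}
    - {"slide": [0, 0, 0], "roll": 0, "hand": 1}

```text
clock: 19.05
tcp_pos: [0.4912, 0.0136, 0.0646]
orientation: [[-1.0, -0.028, -0.0], [-0.028, 1.0, -0.0], [0.0, -0.0, -1.0]]
ft_force: [0.6, -0.1, -1.3]
gripper_width: 0.0251
grip_force: 29.7
```

>>> arm_command:
  commands:
    - {"slide": [0, 0, -0.5], "roll": 0, "hand": 1}
    - {"slide": [0, 0, 0], "roll": 0, "hand": 1}
    - {"slide": [0, 0, 0], "roll": 0, "hand": 1}

```text
clock: 19.3
tcp_pos: [0.4913, 0.0136, 0.0643]
orientation: [[-1.0, -0.028, 0.0], [-0.028, 1.0, -0.0], [-0.0, -0.0, -1.0]]
ft_force: [-0.5, 0.5, 0.8]
gripper_width: 0.0254
grip_force: 29.8
```

>>> arm_command:
  commands:
    - {"slide": [0, 0, -0.5], "roll": 0, "hand": 1}
    - {"slide": [0, 0, 0], "roll": 0, "hand": 1}
    - {"slide": [0, 0, 0], "roll": 0, "hand": 1}

```text
clock: 19.55
tcp_pos: [0.4915, 0.0136, 0.0642]
orientation: [[-1.0, -0.028, 0.001], [-0.028, 1.0, -0.0], [-0.001, -0.0, -1.0]]
ft_force: [-2.8, 0.4, 5.9]
gripper_width: 0.0255
grip_force: 29.8
```

The knob is seated: firm contact at TCP z 64.2 mm puts the foot at 18 mm. I'll relax the press, release and retreat upward.

>>> arm_command:
  commands:
    - {"slide": [0, 0, 0.6], "roll": 0, "hand": 1}
    - {"slide": [0, 0, 0], "roll": 0, "hand": 1}
    - {"slide": [0, 0, 0], "roll": 0, "hand": 0.7}
    - {"slide": [0, 0, 0], "roll": 0, "hand": 0.5}
    - {"slide": [0, 0, 0], "roll": 0, "hand": 0.4}
    - {"slide": [0, 0, 0], "roll": 0, "hand": 0.4}
    - {"slide": [0, 0, 0], "roll": 0, "hand": 0.4}
    - {"slide": [0, 0, 0], "roll": 0, "hand": 0.4}

```text
clock: 20.22
tcp_pos: [0.4912, 0.0136, 0.0642]
orientation: [[-1.0, -0.028, -0.0], [-0.028, 1.0, -0.0], [0.0, -0.0, -1.0]]
ft_force: [0.0, -0.1, 0.1]
gripper_width: 0.0543
grip_force: 0.0
```

>>> arm_command:
  commands:
    - {"slide": [0, 0, 3], "roll": 0, "hand": 0.4}
    - {"slide": [0, 0, 8], "roll": 0, "hand": 0.4}
    - {"slide": [0, 0, 15], "roll": 0, "hand": 0.4}
    - {"slide": [0, 0, 20], "roll": 0, "hand": 0.4}
    - {"slide": [0, 0, 20], "roll": 0, "hand": 0.4}
    - {"slide": [0, 0, 20], "roll": 0, "hand": 0.4}
    - {"slide": [0, 0, 20], "roll": 0, "hand": 0.4}
    - {"slide": [0, 0, 10], "roll": 0, "hand": 0.4}

```text
clock: 20.88
tcp_pos: [0.4926, 0.0135, 0.1839]
orientation: [[-1.0, -0.028, 0.004], [-0.028, 1.0, -0.0], [-0.004, -0.0, -1.0]]
ft_force: [0.0, -0.2, 1.6]
gripper_width: 0.0558
grip_force: 0.0
```

>>> arm_command:
  commands:
    - {"slide": [0, 0, 0], "roll": 0, "hand": 0.4}
    - {"slide": [0, 0, 0], "roll": 0, "hand": 0.4}
    - {"slide": [0, 0, 0], "roll": 0, "hand": 0.4}

```text
clock: 21.13
tcp_pos: [0.4905, 0.0137, 0.179]
orientation: [[-1.0, -0.028, -0.002], [-0.028, 1.0, 0.0], [0.002, 0.0, -1.0]]
ft_force: [1.1, 0.7, -0.1]
gripper_width: 0.0562
grip_force: 0.0
```

```bash
python3 look.py 9 pin_knob
```

```text
21.1333 [0.4905 0.0137 0.179 ] [[-1.0, -0.028, -0.002], [-0.028, 1.0, 0.0], [0.002, 0.0, -1.0]] [ 1.1  0.7 -0.1] [-0.08 -0.15  1.84 -0.    1.45 -1.68] 0.05624081622137883
wrist pin_knob 0.87 [108.5 210.8] [ 0.5137 -0.2154]
wrist pin_knob 0.69 [ 93.8 149.4] [ 0.4458 -0.2286]
wrist pin_knob 0.65 [317.  195.5] [0.4901 0.0132]
wrist pin_knob 0.63 [ 17.6 180.6] [ 0.4805 -0.3918]
side pin_knob 0.86 [294.  351.1] [ 0.4796 -0.4311]
side pin_knob 0.67 [272.2 274. ] [ 0.4438 -0.2546]
side pin_knob 0.49 [288.4 193.8] [0.486  0.0164]
side pin_knob 0.48 [311.2 269.2] [ 0.523  -0.2505]
scene pin_knob 0.49 [311.3 128.2] [ 0.4466 -0.2338]
scene pin_knob 0.46 [290.9 144.1] [ 0.5313 -0.2116]
scene pin_knob 0.43 [354.6 186.5] [0.4895 0.0089]
scene pin_knob 0.41 [266.9 103.8] [ 0.4898 -0.4045]
```

View pics/wrist9.png

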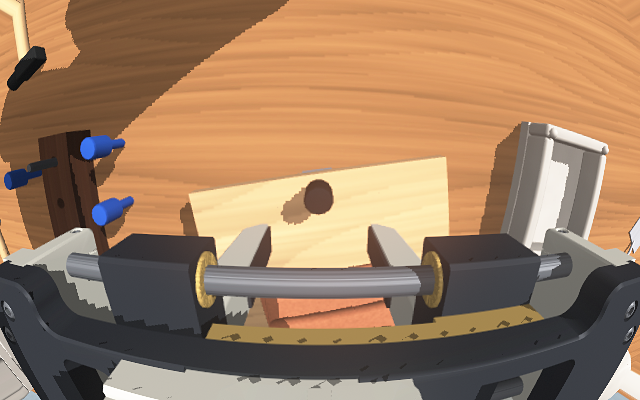

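The wrist view shows the knob at (318,196), sitting down on the board at the hole, with the gripper clear and the other things undisturbed. I'll hand in.

```bash
python3 -c "
from rig import env
print(env.hand_in())"
```

```text
the job is handed in; nothing more can be done
None
```

The turntable is locked: the pin dropped into the lock hole and is fully home with its knob down on the board, the gripper is clear of it, and the job is handed in at about 21 s of the 72 s allowed.

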